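Set the stock tags on the topping rail

ROBOT

A 7-joint arm with a two-finger parallel gripper is mounted at the origin on the work surface. World frame = base frame: x ahead of the robot, y to its left, z up, the work surface at z = 0. Lengths are in m, angles in rad, forces in N, time in s.
With the tool pointing down it reaches from about 0.4 to 0.85 m from the base axis. Payload 10.4 kg.
Tool frame: the origin (TCP) lies at the very end of the fingers, on their centre line; the grasp point (between the pads) lies 19 mm behind it; z points along the fingers, y is the line along which they close (so a half turn about z gives the same grasp; the last joint's range is limited). The gripper opens to 87 mm and grips with 3 to 60 N. Pads are 19 mm wide; open, the fingers measure 117 mm over their backs; the gripper's body (75 mm by 190 mm) begins 51 mm behind the grasp point.
Start: joints at [-1.343, 0.332, -0.065, 1.46, 0.022, 1.35, -0.088], TCP at [0.155, 0.605, 0.223] pointing down, gripper open.
Joint ranges: [-2.6, 2.6], [-0.5, 2.12], [-1.47, 1.34], [0.16, 2.42], [-1.27, 4.41], [0.06, 2.06], [-2.6, 2.6]. Speed limits (rad/s): [2.22, 2.22, 2.79, 2.79, 3.14, 3.14, 3.14].

INTERFACE

Orientations are given as a rotation vector (axis times angle).
In Python, from plant import monitor, optics, ctrl gives the robot as it stands.
- The arm moves only by the tool drive_tool, never from a script. Its arguments are lists of equal length, an entry for each row: "jaw": the gripper command: -1 is fully open, 1 is shut, values between are in proportion; "xyz": the shift along the tool's x, y, z in m, a list of three; "spin": the turn about the tool's z in rad. In form: {"jaw": [jaw, ...], "xyz": [[dx, dy, dz], ...], "spin": [spin, ...]}. A call has 1 to 8 rows; each row is the pose to reach, as a shift and turn from the pose commanded when the call began, along the tool's axes at that moment; what a row does not reach only later rows make up. A row lasts 1/10 s, in which the tool goes at most 50 mm and 8.59 degrees, less where a joint would pass 70% of its speed; a pose out of reach is approached as far as the arm can. A call with a gripper value outside its range is refused whole. The fingers move at their own pace and stop on an object; "force" is the grip in N (left out, the last holds). Time passes only in rows, so rows that repeat a pose let the fingers close. It gives the time, the measured TCP pose, the force, the opening and the grip force at its end, in the units of the state.
- monitor.sense(): the state, without advancing time (a new reading comes with each control period).
- optics.snapshot(name): name is "scene" or "top"; returns a dict with "img" (480x640x3 uint8, red, green, blue), "depth" (480x640 float32, m along the optical axis (not along the pixel's ray), 0 where there is no reading), "intrinsics" (3x3 intrinsics, pixels), "dist" ([k1, k2, p1, p2, k3] as OpenCV has them; the pictures are not rectified), "world_to_cam" (4x4, takes a point from world to camera coordinates). Camera axes: x right, y down, z forward; pixel columns grow to the right and rows downward; lengths in m; the calibration is good to about 2 mm. A picture is of the moment at which its call begins.
- ctrl.hand_in(): hands the job in; it is judged then, once.
The state is a dict: "clock": time; "q": joint angles; "qd": joint speeds; "effort": joint torques, N m; "eef_pos": TCP position; "tool_rot": TCP orientation; "contact_force": force on the tool from outside, world axes, zero at the start; "moment": the same for the moment, N m; "grip_width": opening from 0.0 (shut) to 1.0 (fully open); "gripper_force": force on a finger pad.
Only numpy, scipy, OpenCV 4.12 (cv2) and the standard library are available. Lean on these libraries where they do the work, as an engineer would, in place of code of your own. Each camera call takes 0.05 s, during which the arm holds its last target. There are 200 camera calls.

TASK

Bring the stock tags on the topping rail up to date: each tag belongs to the pan right behind it and must lie over with its green face up if that pan is full, its red face up if it is running low. With a fingertip, gently push over each tag that is wrong, and leave those that are already right alone. Do not shift the pans or disturb the things standing around.

Things in the scene. Friction and masses are not known exactly. Their poses are not given: they have to be found in the camera images.
- rail: fixed steel topping rail, 736 mm long (its y), 333 deep, 120 high. Origin on the table under the middle of the tag row; x points away from the robot, y left along the row. Flat deck with the tags: x = -45 to 45 mm; pans in one row behind, centred at x = 131, y = -270, -90, 90, 270 mm; behind them (x = 218 to 288) a flat top for bottles. Deck and top are 120 mm above the table.
- tag_1 (a joint): stock tag, red one side, green the other: lean in rad, 0 = upright, + = to the left (rail's +y), - = to the right. At the left stop (+0.8) the upper face, the one that shows, is green; at the right stop (-0.8) it is red. Swings almost freely; past upright it falls over by its own weight and stays at the stop.
- tag_1_hinge (a point): middle of this tag's hinge, which runs along the rail's x, 140 mm above the table. The tag is a stiff smooth slippery plate 66 mm wide (x), 4 thick, reaching 66 mm from the hinge: at a stop its free edge is 47 mm sideways of the hinge and 46 mm above it. Its clip (84 x 52 mm) ends 12 mm above the hinge. Tags are 180 mm apart, each 131 mm in front (robot's side) of the middle of its pan.
- tag_2 (a joint): stock tag, red one side, green the other: lean in rad, 0 = upright, + = to the left (rail's +y), - = to the right. At the left stop (+0.8) the upper face, the one that shows, is green; at the right stop (-0.8) it is red. Swings almost freely; past upright it falls over by its own weight and stays at the stop.
- tag_2_hinge (a point): middle of this tag's hinge, which runs along the rail's x, 140 mm above the table. The tag is a stiff smooth slippery plate 66 mm wide (x), 4 thick, reaching 66 mm from the hinge: at a stop its free edge is 47 mm sideways of the hinge and 46 mm above it. Its clip (84 x 52 mm) ends 12 mm above the hinge. Tags are 180 mm apart, each 131 mm in front (robot's side) of the middle of its pan.
- tag_3 (a joint): stock tag, red one side, green the other: lean in rad, 0 = upright, + = to the left (rail's +y), - = to the right. At the left stop (+0.8) the upper face, the one that shows, is green; at the right stop (-0.8) it is red. Swings almost freely; past upright it falls over by its own weight and stays at the stop.
- tag_3_hinge (a point): middle of this tag's hinge, which runs along the rail's x, 140 mm above the table. The tag is a stiff smooth slippery plate 66 mm wide (x), 4 thick, reaching 66 mm from the hinge: at a stop its free edge is 47 mm sideways of the hinge and 46 mm above it. Its clip (84 x 52 mm) ends 12 mm above the hinge. Tags are 180 mm apart, each 131 mm in front (robot's side) of the middle of its pan.
- tag_4 (a joint): stock tag, red one side, green the other: lean in rad, 0 = upright, + = to the left (rail's +y), - = to the right. At the left stop (+0.8) the upper face, the one that shows, is green; at the right stop (-0.8) it is red. Swings almost freely; past upright it falls over by its own weight and stays at the stop.
- tag_4_hinge (a point): middle of this tag's hinge, which runs along the rail's x, 140 mm above the table. The tag is a stiff smooth slippery plate 66 mm wide (x), 4 thick, reaching 66 mm from the hinge: at a stop its free edge is 47 mm sideways of the hinge and 46 mm above it. Its clip (84 x 52 mm) ends 12 mm above the hinge. Tags are 180 mm apart, each 131 mm in front (robot's side) of the middle of its pan.
- pan_falafel_food (a point): top of the food, in the middle of the pan of brown falafel balls: a loose open steel pan 174 x 163 mm, 100 mm deep, its rim 124 mm above the table. A full pan's food comes up to the rim (this point about 122 mm above the table); one running low has only a few pieces on its bottom (this point below 85 mm).
- pan_eggs_food (a point): top of the food, in the middle of the pan of white boiled eggs: a loose open steel pan 174 x 163 mm, 100 mm deep, its rim 124 mm above the table. A full pan's food comes up to the rim (this point about 122 mm above the table); one running low has only a few pieces on its bottom (this point below 85 mm).
- pan_lemons_food (a point): top of the food, in the middle of the pan of yellow lemons: a loose open steel pan 174 x 163 mm, 100 mm deep, its rim 124 mm above the table. A full pan's food comes up to the rim (this point about 122 mm above the table); one running low has only a few pieces on its bottom (this point below 85 mm).
- pan_beets_food (a point): top of the food, in the middle of the pan of small purple beets: a loose open steel pan 174 x 163 mm, 100 mm deep, its rim 124 mm above the table. A full pan's food comes up to the rim (this point about 122 mm above the table); one running low has only a few pieces on its bottom (this point below 85 mm).
- clips_a: the clips of tag_1 and tag_2 with their tags: origin on the deck under the hinge of tag_1; tag_2 is 360 mm to its left (+y), with another tag between. Axes as the rail's.
- clips_b: the clips of tag_3 and tag_4 with their tags: origin on the deck under the hinge of tag_3; tag_4 is 360 mm to its left (+y), with another tag between. Axes as the rail's.
- squeeze_bottle: yellow squeeze bottle, 62 mm across, 200 mm high, standing on the flat top behind the pans; origin at the centre of its underside
- shaker: spice shaker with a brown cap, 60 mm across, 100 mm high, standing on the flat top behind the pans; origin at the centre of its underside
- spoon_cup: white cup, 84 mm across and 100 mm high, with wooden spoons sticking up to 170 mm, on the table at the left end of the rail; origin at the centre of its underside
- serving_spoon: serving spoon 220 mm long lying on the table at the right end of the rail; origin under its middle

How it is judged:
At the end, for the whole second after the job is handed in: The tags of the two full pans lean left, green face up, and those of the two low pans lean right, red face up, each fallen over to its stop (at least 0.6 rad from upright) ((not (horizontal distance between tag_1_hinge and pan_falafel_food below 0.18 m) or value of joint tag_1 above 0.6 rad) and (not (horizontal distance between tag_1_hinge and pan_eggs_food below 0.18 m) or value of joint tag_1 above 0.6 rad) and (not (horizontal distance between tag_1_hinge and pan_lemons_food below 0.18 m) or value of joint tag_1 below -0.6 rad) and (not (horizontal distance between tag_1_hinge and pan_beets_food below 0.18 m) or value of joint tag_1 below -0.6 rad) and (not (horizontal distance between tag_2_hinge and pan_falafel_food below 0.18 m) or value of joint tag_2 above 0.6 rad) and (not (horizontal distance between tag_2_hinge and pan_eggs_food below 0.18 m) or value of joint tag_2 above 0.6 rad) and (not (horizontal distance between tag_2_hinge and pan_lemons_food below 0.18 m) or value of joint tag_2 below -0.6 rad) and (not (horizontal distance between tag_2_hinge and pan_beets_food below 0.18 m) or value of joint tag_2 below -0.6 rad) and (not (horizontal distance between tag_3_hinge and pan_falafel_food below 0.18 m) or value of joint tag_3 above 0.6 rad) and (not (horizontal distance between tag_3_hinge and pan_eggs_food below 0.18 m) or value of joint tag_3 above 0.6 rad) and (not (horizontal distance between tag_3_hinge and pan_lemons_food below 0.18 m) or value of joint tag_3 below -0.6 rad) and (not (horizontal distance between tag_3_hinge and pan_beets_food below 0.18 m) or value of joint tag_3 below -0.6 rad) and (not (horizontal distance between tag_4_hinge and pan_falafel_food below 0.18 m) or value of joint tag_4 above 0.6 rad) and (not (horizontal distance between tag_4_hinge and pan_eggs_food below 0.18 m) or value of joint tag_4 above 0.6 rad) and (not (horizontal distance between tag_4_hinge and pan_lemons_food below 0.18 m) or value of joint tag_4 below -0.6 rad) and (not (horizontal distance between tag_4_hinge and pan_beets_food below 0.18 m) or value of joint tag_4 below -0.6 rad)); the robot touches nothing.
It fails at once if a tag that was already right is raised from its stop to within 0.2 rad of upright, or beyond ((horizontal distance between tag_1_hinge and pan_lemons_food below 0.18 m and value of joint tag_1 above -0.2 rad) or (horizontal distance between tag_1_hinge and pan_beets_food below 0.18 m and value of joint tag_1 above -0.2 rad) or (horizontal distance between tag_2_hinge and pan_lemons_food below 0.18 m and value of joint tag_2 above -0.2 rad) or (horizontal distance between tag_2_hinge and pan_beets_food below 0.18 m and value of joint tag_2 above -0.2 rad) or (horizontal distance between tag_3_hinge and pan_falafel_food below 0.18 m and value of joint tag_3 below 0.2 rad) or (horizontal distance between tag_3_hinge and pan_eggs_food below 0.18 m and value of joint tag_3 below 0.2 rad) or (horizontal distance between tag_4_hinge and pan_falafel_food below 0.18 m and value of joint tag_4 below 0.2 rad) or (horizontal distance between tag_4_hinge and pan_eggs_food below 0.18 m and value of joint tag_4 below 0.2 rad)).
It fails at once if a tag or its clip is pressed or pinched with more than 15 N (contact force between any of the fingers, the arm and clips_a above 15 N or contact force between any of the fingers, the arm and clips_b above 15 N).
It fails at once if a pan is lifted or shifted by more than 15 mm (distance of any of pan_falafel_food, pan_eggs_food, pan_lemons_food, pan_beets_food from where it was at the start of the episode above 0.015 m).
It fails at once if a bottle, shaker, cup or spoon standing around is moved by more than 20 mm (distance of any of squeeze_bottle, shaker, spoon_cup, serving_spoon from where it was at the start of the episode above 0.02 m).
It also fails if it takes over 38 s, if anything falls off the work surface, if the arm or the gripper's body presses on something with over 40 N, if the wrist force passes 120 N, or if a joint passes its speed limit or range.

## Working session

There is one attempt and no reset: what is moved stays moved. The work goes in short steps, Python scripts to look and compute and a tool call to move; the robot and the scene stay as the last step left them, time stands still between calls to the robot, and variables do not carry over. Pictures are saved under pics/ and viewed, at most 10 in all, crops included, and the job is handed in when it is done.

Besides the shell and the picture viewer there is one more tool, called after "Request:" as name([rows], argument=value, ...), one row to a line, values as JSON. drive_tool: Moves the arm, as the interface text tells. Its arguments: {"type":"object","properties":{"jaw":{"type":"array"},"xyz":{"type":"array"},"spin":{"type":"array"},"force":{"type":"number"}},"required":["jaw","xyz","spin"]}

```bash
mkdir -p pics; cat > h.py <<'E'
import numpy as np,cv2
from plant import monitor,optics,ctrl
def shot(n,f):
    s=optics.snapshot(n); cv2.imwrite('pics/'+f,s['img'][:,:,::-1]); np.savez('pics/'+f[:-4]+'.npz',**s); return s
def pt(s,u,v,z=None):
    K=s['intrinsics'];T=np.linalg.inv(s['world_to_cam'])
    p=cv2.undistortPoints(np.array([[[u,v]]],float),K,s['dist'])[0,0]
    r=np.array([p[0],p[1],1.])
    if z is None:
        d=np.median(s['depth'][v-1:v+2,u-1:u+2]); return (T@np.r_[r*d,1])[:3]
    o=T[:3,3];w=T[:3,:3]@r; return o+w*(z-o[2])/w[2]
E
python3 - <<'E'
from h import *
for n in('scene','top'): shot(n,n+'1.png')
s=monitor.sense();print(s)
E
```

```text
{'clock': 0.1, 'q': array([-1.34258122,  0.33280039, -0.06467948,  1.46088894,  0.02160637,
        1.34988776, -0.08844873]), 'qd': array([-7.21766304e-04, -1.89572365e-03, -1.58401334e-03, -1.56199948e-03,
        2.68105607e-05, -2.00284288e-03, -5.26445321e-05]), 'effort': array([ 8.22854654e-04, -6.24548578e+01,  2.42030143e-02, -3.90718961e+01,
       -6.13927050e-02,  3.65996780e-02,  7.70910128e-05]), 'eef_pos': array([0.15505053, 0.60509366, 0.22182353]), 'tool_rot': array([-3.92853447e-01, -3.11684204e+00,  2.01977138e-03]), 'contact_force': array([-0.37496538, -0.20777456,  1.01876252]), 'moment': array([-0.00875206, -0.00557099,  0.02789583]), 'gripper_force': 0.0, 'grip_width': 0.9974936785394143}
```

View pics/scene1.png

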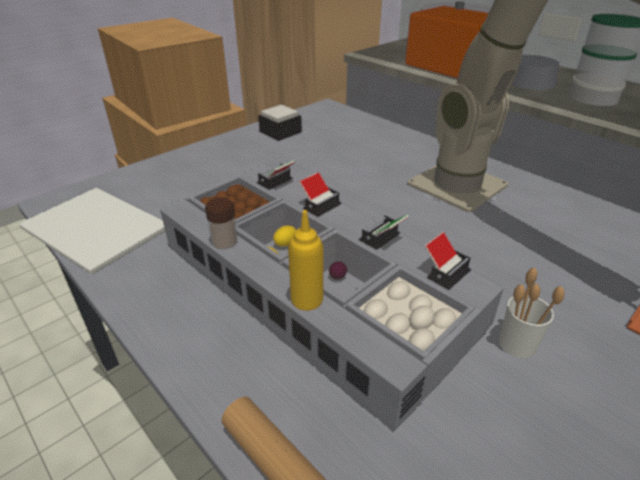

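View pics/top1.png

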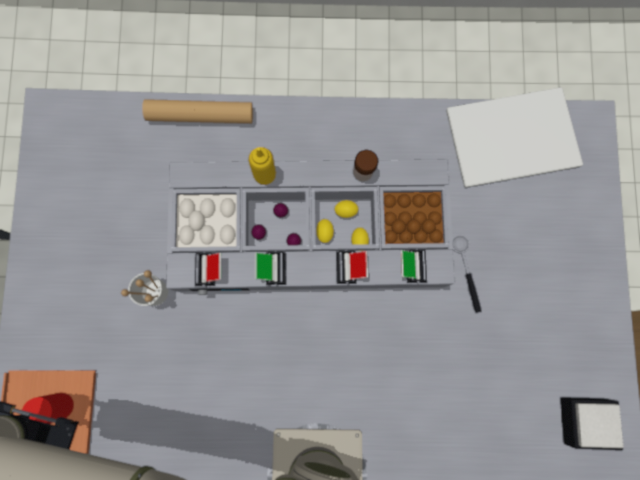

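The pans from left to right (+y to -y) are eggs (full, tag at 208,268 shows red), beets (low, tag at 270,267 shows green), lemons (low, red at 352,266) and falafel (full, green at 414,265). So the eggs and beets tags are wrong. I'll zoom in and measure.

```bash
python3 - <<'E'
from h import *
s=dict(np.load('pics/top1.npz'))
c=s['img'][240:300,180:440,::-1]; cv2.imwrite('pics/c1.png',cv2.resize(c,None,fx=3,fy=3,interpolation=cv2.INTER_CUBIC))
for n,u,v in[('eggfood',207,213),('beetbottom',278,225),('lembottom',345,228),('falafel',413,213),('eggtag',213,267),('beettag',264,267),('lemtag',359,265),('faltag',408,264),('deck',313,268)]: print(n,pt(s,u,v).round(3))
for n,u,v in[('railFL',167,289),('railFR',453,285),('railBL',169,162),('railBR',448,159)]: print(n,pt(s,u,v,.12).round(3))
hsv=cv2.cvtColor(s['img'],cv2.COLOR_RGB2HSV)
for n,lo,hi,u0,u1 in[('egg',(0,180,120),(8,255,255),190,235),('beet',(45,150,60),(80,255,255),245,300),('lem',(0,180,120),(8,255,255),330,375),('fal',(45,150,60),(80,255,255),395,430)]:
    m=cv2.inRange(hsv,lo,hi);m[:240]=0;m[295:]=0;m[:,:u0]=0;m[:,u1:]=0
    v,u=np.nonzero(m); P=np.array([pt(s,a,b) for a,b in zip(u,v)])
    print(n,len(u),u.min(),u.max(),v.min(),v.max(),np.median(P,0).round(3),P.min(0).round(3),P.max(0).round(3))
E
```

```text
eggfood [0.666 0.295 0.114]
beetbottom [0.655 0.114 0.026]
lembottom [ 0.65  -0.072  0.026]
falafel [ 0.678 -0.246  0.105]
eggtag [0.517 0.265 0.166]
beettag [0.52  0.139 0.166]
lemtag [ 0.528 -0.097  0.172]
faltag [ 0.533 -0.219  0.17 ]
deck [0.525 0.017 0.12 ]
railFL [0.466 0.385 0.12 ]
railFR [ 0.488 -0.342  0.12 ]
railBL [0.799 0.399 0.12 ]
railBR [ 0.823 -0.338  0.12 ]
egg 241 207 217 255 279 [0.516 0.266 0.166] [0.488 0.251 0.15 ] [0.548 0.281 0.182]
beet 343 257 271 254 278 [0.522 0.138 0.167] [0.492 0.121 0.151] [0.553 0.156 0.185]
lem 312 351 364 253 276 [ 0.529 -0.094  0.168] [ 0.5   -0.108  0.151] [ 0.559 -0.078  0.184]
fal 258 404 414 252 276 [ 0.532 -0.221  0.169] [ 0.502 -0.238  0.15 ] [ 0.564 -0.206  0.185]
```

View pics/c1.png

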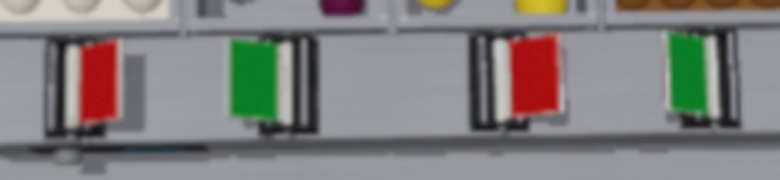

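The crop confirms it: eggs red, beets green, lemons red, falafel green. The estimated hinges are eggs (0.517, 0.293), beets (0.522, 0.111), lemons -0.067 and falafel -0.249. The spacing comes out near 180 mm and the rail yaw at about 0.03 rad. First I'll move above the gap between the two wrong tags, with the jaw shut.

Request:
drive_tool([
  [-0.03,-0.02,-0.028],
  [-0.07,-0.045,-0.028],
  [-0.11,-0.07,-0.028],
  [-0.15,-0.097,-0.028],
  [-0.19,-0.122,-0.028],
  [-0.23,-0.148,-0.028],
  [-0.27,-0.174,-0.028],
  [-0.3,-0.193,-0.028],
], jaw=[1,1,1,1,1,1,1,1], spin=[-0.04,-0.08,-0.12,-0.16,-0.2,-0.24,-0.28,-0.28])

```text
clock: 0.9
eef_pos: [0.3997, 0.3411, 0.2504]
tool_rot: [-0.044, 3.141, -0.001]
contact_force: [-0.0, 0.7, -0.2]
grip_width: 0.356
gripper_force: 0.0
```

Request:
drive_tool([
  [-0.028,-0.032,0],
  [-0.056,-0.064,0],
  [-0.085,-0.097,0],
  [-0.113,-0.129,0],
  [-0.113,-0.129,0],
  [-0.113,-0.129,0],
  [-0.113,-0.129,0],
  [-0.113,-0.129,0],
], jaw=[1,1,1,1,1,1,1,1], spin=[0,0,0,0,0,0,0,0])

```text
clock: 1.7
eef_pos: [0.5137, 0.2197, 0.2504]
tool_rot: [0.049, -3.141, -0.001]
contact_force: [0.2, -0.2, -0.6]
grip_width: 0.006
gripper_force: 0.0
```

```bash
python3 - <<'E'
from h import *
s=monitor.sense();print(s['clock'],s['eef_pos'],s['tool_rot'],s['grip_width'],s['contact_force'])
for n in['scene']: shot(n,n+'2.png')
E
```

```text
1.7 [0.51374078 0.21966653 0.25044098] [ 4.94510491e-02 -3.14081065e+00 -5.15467151e-04] 0.005770443650594117 [ 0.21310582 -0.24600155 -0.61093279]
```

View pics/scene2.png

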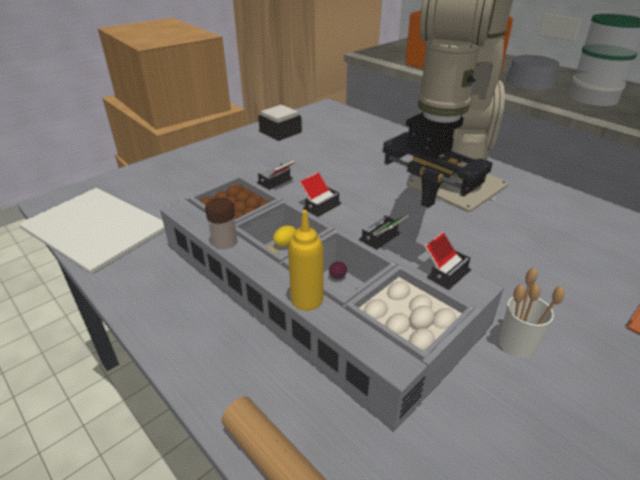

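The jaw is shut and its tip at (428,200) hovers in the gap between the egg tag (448,255) and the beet tag (383,232). I'll centre it at y = 0.202 and lower it to z = 0.17.

Request:
drive_tool([
  [-0.003,-0.009,0],
  [-0.003,-0.018,0],
  [-0.003,-0.018,0.02],
  [-0.003,-0.018,0.04],
  [-0.003,-0.018,0.06],
  [-0.003,-0.018,0.08],
  [-0.003,-0.018,0.08],
  [-0.003,-0.018,0.08],
], jaw=[1,1,1,1,1,1,1,1], spin=[0,0,0,0,0,0,0,0])

```text
clock: 2.55
eef_pos: [0.5182, 0.1999, 0.1711]
tool_rot: [0.045, -3.141, 0.0]
contact_force: [0.4, 0.0, 0.9]
grip_width: 0.008
gripper_force: 0.0
```

Request:
drive_tool([
  [0,0.008,0],
  [0,0.016,0],
  [0,0.023,0],
  [0,0.03,0],
  [0,0.036,0],
  [0,0.042,0],
  [0,0.048,0],
  [0,0.054,0],
], jaw=[1,1,1,1,1,1,1,1], spin=[0,0,0,0,0,0,0,0])

```text
clock: 3.35
eef_pos: [0.5165, 0.2549, 0.1705]
tool_rot: [0.046, -3.141, -0.0]
contact_force: [-0.1, 0.1, 0.0]
grip_width: 0.003
gripper_force: 0.1
```

Request:
drive_tool([
  [0,0.006,0],
  [0,0.012,0],
  [0,0.018,0],
  [0,0.024,0],
  [0,0.03,0],
  [0,0.034,0],
  [0,0.034,0],
  [0,0.034,0],
], jaw=[1,1,1,1,1,1,1,1], spin=[0,0,0,0,0,0,0,0])

```text
clock: 4.15
eef_pos: [0.5155, 0.2883, 0.1705]
tool_rot: [0.046, -3.141, 0.0]
contact_force: [1.2, 0.1, 0.8]
grip_width: 0.004
gripper_force: 0.0
```

```bash
python3 - <<'E'
from h import *
print(monitor.sense()['eef_pos'])
s=shot('scene','scene3.png')
cv2.imwrite('pics/c3.png',cv2.resize(s['img'][130:330,250:520,::-1],None,fx=2.8,fy=2.8))
E
```

```text
[0.5155303  0.28830904 0.17051871]
```

View pics/c3.png

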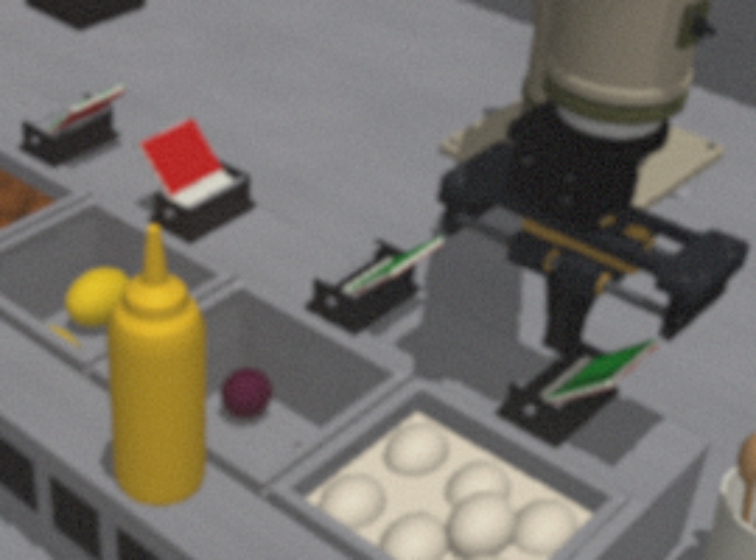

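The egg tag (600,370 in the crop) now lies to the left with green up. Next I'll go back to the right and push the beet tag.

Request:
drive_tool([
  [0,-0.015,0],
  [-0.002,-0.03,0],
  [-0.003,-0.045,0],
  [-0.003,-0.06,0],
  [-0.003,-0.075,0],
  [-0.003,-0.088,0],
  [-0.003,-0.096,0],
  [-0.003,-0.104,0],
], jaw=[1,1,1,1,1,1,1,1], spin=[0,0,0,0,0,0,0,0])

```text
clock: 5.0
eef_pos: [0.5215, 0.1841, 0.1706]
tool_rot: [-0.046, 3.141, 0.001]
contact_force: [-0.2, -0.8, -0.1]
grip_width: 0.005
gripper_force: 0.0
```

Request:
drive_tool([
  [0,-0.006,0],
  [0,-0.012,0],
  [0,-0.018,0],
  [0,-0.024,0],
  [0,-0.03,0],
  [0,-0.036,0],
  [0,-0.042,0],
  [0,-0.042,0],
], jaw=[1,1,1,1,1,1,1,1], spin=[0,0,0,0,0,0,0,0])

```text
clock: 5.8
eef_pos: [0.5229, 0.1415, 0.1706]
tool_rot: [-0.044, 3.141, -0.0]
contact_force: [0.3, -0.4, 0.8]
grip_width: 0.005
gripper_force: 0.0
```

Request:
drive_tool([
  [0,-0.006,0],
  [0,-0.012,0],
  [0,-0.018,0],
  [0,-0.023,0],
  [0,-0.026,0],
  [0,-0.026,0],
  [0,-0.026,0],
  [0,-0.026,0],
], jaw=[1,1,1,1,1,1,1,1], spin=[0,0,0,0,0,0,0,0])

```text
clock: 6.6
eef_pos: [0.5235, 0.117, 0.1705]
tool_rot: [0.047, -3.141, -0.0]
contact_force: [0.2, -0.0, 0.3]
grip_width: 0.006
gripper_force: 0.0
```

Request:
drive_tool([
  [0,0.015,0],
  [0,0.03,0],
  [0,0.045,0],
  [0,0.06,-0.02],
  [0,0.06,-0.05],
  [0,0.06,-0.08],
  [0,0.06,-0.1],
  [0,0.06,-0.1],
], jaw=[1,1,1,1,1,1,1,1], spin=[0,0,0,0,0,0,0,0])

```text
clock: 7.4
eef_pos: [0.5227, 0.1786, 0.2735]
tool_rot: [-0.048, 3.137, 0.004]
contact_force: [0.2, -0.5, 0.6]
grip_width: 0.01
gripper_force: 0.0
```

```bash
python3 - <<'E'
from h import *
s=shot('scene','scene4.png')
cv2.imwrite('pics/c4.png',cv2.resize(s['img'][130:370,230:560,::-1],None,fx=2.4,fy=2.4))
E
```

```text
(no output)
```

View pics/c4.png

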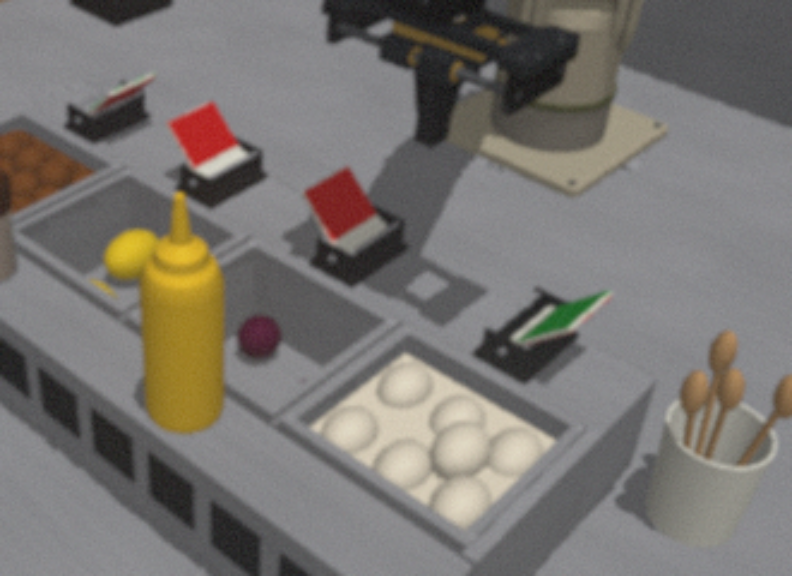

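The beet tag (340,205) now lies to the right with red up, and the egg tag (560,320) is green. The lemon and falafel tags haven't moved, and the arm is clear of everything. I'll hand the job in.

```bash
python3 -c "
from plant import ctrl
print(ctrl.hand_in())"
```

```text
the job is handed in; nothing more can be done
None
```

I pushed the egg tag over to green and the beet tag over to red, left the lemon (red) and falafel (green) tags alone as already right, and handed the job in at about 7.5 s; the hand-in returned no verdict.

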